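Gauge a worn brake pad with the ratchet micrometer stand

TASK

Two brake pads lie beside the bench thickness gauge. Lay the worn one (the one with the thin lining) on the gauge's plate, lining up, and slide it lengthwise under the spindle until its end sits flush and square against the fence, gently and centred; then turn the ratchet knob clockwise (seen from above) until the slip clutch has clicked two or three times, no more than that, and leave the pad clamped there. Leave the new pad and the other things on the bench where they are.

Things in the scene. Friction and masses are not known exactly. Their poses are not given: they have to be found in the camera images.
- gauge: grey bench gauge, fixed: base 240 x 120 x 22 mm with a steel plate (90 mm wide, top 30 mm above the bench, from x = -145 to the fence at x = +25 mm); a column (x = 45 to 90) carries an arm over it (36 mm wide, z = 70 to 105 mm, front at x = -20). Origin: on the bench under the vertical spindle axis; x points from the plate's open front to the column
- fence: dark steel bar across the plate behind the spindle, 76 mm wide, 14 mm high, fixed to the gauge. Origin: on the plate's top, at the foot of the middle of its front face, 25 mm behind the spindle axis; axes parallel to the gauge's. A pad fully home has its end on this face and its origin at x = -70 mm, y = 0 of this frame
- spindle: steel spindle, 14 mm thick, under the arm; it does not turn but goes down 2 mm per radian of the graduated thimble (26 mm thick, turn not measured) that it carries with the knob. Origin: centre of its flat lower tip, at first 2 to 4 mm above the top of the worn pad when that lies on the plate. Takes about 0.04 N m to turn and stays where it is left, even under load
- ratchet (a joint): slip angle of the clutch between knob and thimble, rad, 0 at the start. The knob turned clockwise from above (yaw decreasing) drives the thimble and spindle down; once the spindle bears on something the clutch slips at 0.03 to 0.08 N m and this grows with the knob's turn: one click is 0.35 rad (18 a turn), two or three clicks 0.70 to 1.05 rad
- knob (a point): middle of the ratchet knob on its vertical axis: fluted dark steel cylinder, 32 mm in diameter, 30 mm high (15 mm above and below this point), on top of the thimble, one white line on its top face; about 154 mm above the bench, sinking with the spindle. Best turned in strokes of up to 1.5 rad, letting go and gripping anew
- pad_worn: worn brake pad, loose, lying lining up: dark steel backing 140 x 50 x 6 mm under a grey lining 134 x 50 x 6 mm, 12 mm thick in all, about 0.3 kg. Origin: centre of its underside; x along its 140 mm length (either end may go to the fence)
- pad_new: new brake pad, the same but with a lining 14 mm thick, 20 mm in all; to be left alone. Origin: centre of its underside, x along its length. Which pad lies on which side of the gauge varies
- socket: steel socket, 26 mm across, 38 mm high, standing; leave alone. Origin: centre of its underside
- spray_can: spray can, 62 mm across, about 120 mm high, standing; leave alone. Origin: centre of its underside
- lug_nut: steel wheel nut, 28 mm across, 26 mm high, standing; leave alone. Origin: centre of its underside
- wrench: wrench lying on the bench between robot and gauge; leave alone. Origin near its middle, x along it
- screwdriver: screwdriver lying behind the gauge; leave alone. Origin near its middle, x along it
Not all that is in view belongs to the job. Leave any red or turquoise look-alike of the pad_worn alone.

How it is judged:
On the way, in this order (a step that is already met when the one before it is completed fails the run):
1. the worn pad lies flat on the plate, centred, its end flush and square against the fence, before the spindle bears on it (x of pad_worn in the frame of fence above -0.0725 m and y of pad_worn in the frame of fence between -0.01 and 0.01 m and z of pad_worn in the frame of fence below 0.003 m and angle between the x axis of pad_worn and the x axis of fence, either way round below 0.05 rad and angle between pad_worn's own z axis and vertical below 0.05 rad and value of joint ratchet below 0.15 rad and contact force between spindle and pad_worn below 2 N), for 0.2 s.
2. with the pad in place the clutch has slipped two clicks or so under the spindle's pressure (x of pad_worn in the frame of fence above -0.0725 m and y of pad_worn in the frame of fence between -0.01 and 0.01 m and z of pad_worn in the frame of fence below 0.003 m and angle between the x axis of pad_worn and the x axis of fence, either way round below 0.05 rad and angle between pad_worn's own z axis and vertical below 0.05 rad and value of joint ratchet above 0.52 rad and contact force between spindle and pad_worn above 4 N), for 0.1 s.
At the end, for the whole second after the job is handed in: The worn pad lies flat on the plate within 2.5 mm of the fence, square to within 0.05 rad and centred to 10 mm, the spindle presses on it with more than 4 N, the clutch has slipped 0.52 to 1.4 rad (one and a half to four clicks, two or three asked), and the pad is at rest (all of step 2 and value of joint ratchet below 1.4 rad and linear speed of pad_worn below 0.01 m/s); the robot touches nothing.
It fails at once if the pad is rammed into the fence with more than 20 N (contact force between fence and pad_worn above 20 N).
It fails at once if the pad is forced against the spindle with more than 10 N before it is home (not (x of pad_worn in the frame of fence above -0.0725 m and y of pad_worn in the frame of fence between -0.01 and 0.01 m and z of pad_worn in the frame of fence below 0.003 m and angle between the x axis of pad_worn and the x axis of fence, either way round below 0.05 rad and angle between pad_worn's own z axis and vertical below 0.05 rad) and contact force between spindle and pad_worn above 10 N).
It fails at once if the clutch is clicked on for more than four clicks (value of joint ratchet above 1.4 rad).
It fails at once if the new pad, the socket, the can, the nut, the wrench or the screwdriver is moved by more than 20 mm (distance of any of pad_new, socket, spray_can, lug_nut, wrench, screwdriver from where it was at the start of the episode above 0.02 m).
It also fails if it takes over 67 s, if anything falls off the work surface, if the arm or the gripper's body presses on something with over 40 N, if the wrist force passes 120 N, or if a joint passes its speed limit or range.

ROBOT

A 6-joint arm with a two-finger parallel gripper is mounted at the origin on the work surface. World frame = base frame: x ahead of the robot, y to its left, z up, the work surface at z = 0. Lengths are in m, angles in rad, forces in N, time in s.
With the tool pointing down it reaches from about 0.225 to 0.875 m from the base axis. Payload 3.4 kg.
Tool frame: the origin (TCP) lies at the very end of the fingers, on their centre line; the grasp point (between the pads) lies behind it (manip.grasp_offset is the z of the grasp point in the tool frame, in m); z points along the fingers, y is the line along which they close (so a half turn about z gives the same grasp; the last joint's range is limited). The gripper opens to 85 mm and grips with 20 to 120 N. Pads are 22 mm wide; open, the fingers measure 114 mm over their backs; the gripper's body (76 mm by 85 mm) begins 54 mm behind the grasp point. The pads swing forward as they close: fully open they stand 13 mm farther back than shut.
Start: joints at [-1.464, 0.276, 1.505, -0, 1.361, -0.121], TCP at [0.13, -0.56, 0.231] pointing down, gripper open.
Joint ranges: [-2.89, 2.89], [-0.75, 2.08], [0.22, 2.7], [-1.18, 4.32], [0.11, 2.71], [-2.7, 2.7]. Speed limits (rad/s): [2.57, 2.57, 3.14, 3.14, 3.14, 3.14].

INTERFACE

Orientations are given as a unit quaternion [w, x, y, z].
In Python, from rig import manip gives the robot as it stands.
- The arm moves only by the shell command python3 -m pendant 'ROWS' [FORCE]. ROWS is JSON, a list of rows, each an object of numbers: "dx", "dy", "dz": the shift along the tool's x, y, z in m; "rx", "ry", "rz": the turn, a rotation vector about the tool's x, y, z in degrees; "hand": the finger opening in m, from 0 to 0.0854. In form: [{"dx": .., "dy": .., "dz": .., "rx": .., "ry": .., "rz": .., "hand": ..}, ...]. A call has 1 to 12 rows; each row shifts and turns the commanded pose from where the row before left it, along the tool's axes as they then stand; what a row does not reach is not made up. A row lasts 1/12 s, in which the tool goes at most 41.7 mm and 7.16 degrees, less where a joint would pass 70% of its speed; a pose out of reach is approached as far as the arm can. A call is refused whole if a number of a shift passes 0.0417 or a number of a turn 7.16, either way. A call with a gripper value outside its range is refused whole. The fingers move at their own pace and stop on an object; FORCE is the grip in N (left out, the last holds). Time passes only in rows, so rows that do not move let the fingers close. It gives the time, the measured TCP pose, the force, the opening and the grip force at its end, in the units of the state.
- manip.get_state(): the state, without advancing time (a new reading comes with each control period).
- manip.get_image(name): name is "side" or "top"; returns a dict with "frame" (480x640x3 uint8, red, green, blue), "fx", "fy", "cx", "cy" (pixels), "position" and "attitude" of the camera in the world. Camera axes: x right, y up, looking along -z (the intrinsics and any distortion apply to the point x, -y, -z); pixel columns grow to the right and rows downward; lengths in m; the calibration is good to about 2 mm. A picture is of the moment at which its call begins. There is no depth.
- manip.sign_off(): hands the job in; it is judged then, once.
The state is a dict: "clock": time; "qpos": joint angles; "qd": joint speeds; "effort": joint torques, N m; "position": TCP position; "ee_rot": TCP orientation; "contact_force": force on the tool from outside, world axes, zero at the start; "moment": the same for the moment, N m; "width": finger opening in m; "gripper_force": force on a finger pad.
Only numpy, scipy, OpenCV 4.12 (cv2) and the standard library are available. Lean on these libraries where they do the work, as an engineer would, in place of code of your own. Each camera call takes 0.05 s, during which the arm holds its last target. There are 200 camera calls.

## Working session

There is one attempt and no reset: what is moved stays moved. The work goes in short steps, Python scripts to look and compute and a shell command to move; the robot and the scene stay as the last step left them, time stands still between calls to the robot, and variables do not carry over. Pictures are saved under pics/ and viewed, at most 10 in all, crops included, and the job is handed in when it is done.

```bash
ls; mkdir -p pics
python3 - <<'E'
from rig import manip
import cv2
s=manip.get_state();print(s, manip.grasp_offset)
for n in("top","side"):
    i=manip.get_image(n);cv2.imwrite(f"pics/{n}0.png",i["frame"][:,:,::-1]);print({k:v for k,v in i.items() if k!="frame"})
E
```

```text
pics
{'clock': 0.0, 'qpos': array([-1.46405259e+00,  2.76603611e-01,  1.50614292e+00,  1.81971644e-05,
        1.36067594e+00, -1.21008670e-01]), 'qd': array([ 0.0016365 , -0.00262951, -0.00114617, -0.00147068, -0.00258609,
        0.00056797]), 'effort': array([ 7.23277371e-04, -4.16776335e+01, -2.45805162e+01,  8.68836241e-05,
        1.12345006e-02,  2.59879201e-06]), 'position': array([ 0.1297685 , -0.559628  ,  0.23043088]), 'ee_rot': array([-9.14823111e-04,  9.93522910e-01,  1.13628300e-01,  1.54220093e-05]), 'contact_force': array([ 0.48971505, -0.07411699,  0.30395095]), 'moment': array([ 0.01272757,  0.00471625, -0.02223276]), 'gripper_force': 0.0, 'width': 0.08526758569641088} -0.0187
{'fx': 442.4784643058753, 'fy': 442.4784643058753, 'cx': 316.078788258933, 'cy': 240.6332551145777, 'position': array([0.39994124, 0.07248663, 0.9503669 ]), 'attitude': array([-0.65253257, -0.07108371,  0.07881403,  0.75029107])}
{'fx': 604.0906362844635, 'fy': 604.0906362844635, 'cx': 322.84541903352635, 'cy': 240.59396971322803, 'position': array([0.45031995, 0.81113916, 0.71733926]), 'attitude': array([-0.0472394 , -0.03307939,  0.43090022,  0.90055493])}
```

View pics/top0.png

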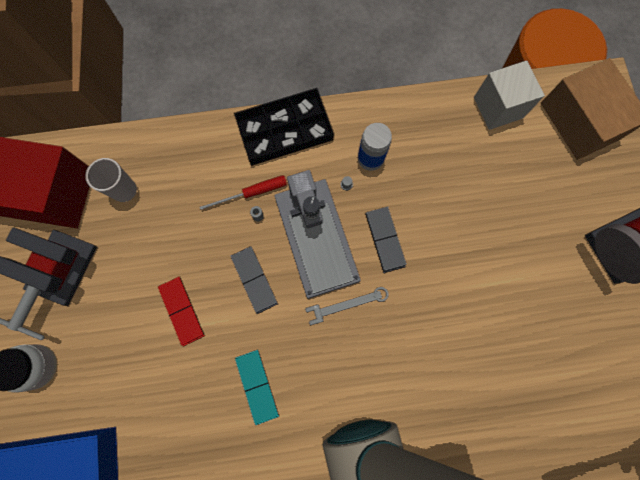

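View pics/side0.png

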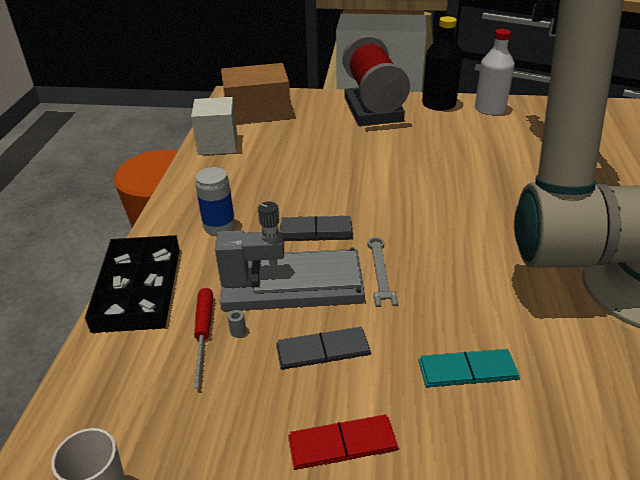

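Top view: two grey pads at (253,279) and (385,239), the gauge between them with its column at the far end (303,185). Side view: the same pads at (323,347) and (316,228). Zooming in to tell their thickness.

```bash
cat > h.py <<'E'
import numpy as np, cv2
from scipy.spatial.transform import Rotation as R
from rig import manip
def grab(n,f=None):
    i=manip.get_image(n); i["R"]=R.from_quat(i["attitude"],scalar_first=True).as_matrix()
    if f: cv2.imwrite(f"pics/{f}.png",i["frame"][:,:,::-1])
    return i
def ray(i,uv):
    uv=np.atleast_2d(uv).astype(float)
    d=np.c_[(uv[:,0]-i["cx"])/i["fx"],-(uv[:,1]-i["cy"])/i["fy"],-np.ones(len(uv))]
    return d@i["R"].T
def plane(i,uv,z):
    d=ray(i,uv); return i["position"]+d*((z-i["position"][2])/d[:,2])[:,None]
def proj(i,p):
    c=(np.atleast_2d(p)-i["position"])@i["R"]; return np.c_[i["cx"]-i["fx"]*c[:,0]/c[:,2], i["cy"]+i["fy"]*c[:,1]/c[:,2]]
def tri(i,a,j,b):
    A=[];B=[]
    for c,uv in((i,a),(j,b)):
        d=ray(c,uv)[0];d/=np.linalg.norm(d);P=np.eye(3)-np.outer(d,d);A.append(P);B.append(P@c["position"])
    return np.linalg.lstsq(np.vstack(A),np.hstack(B),rcond=None)[0]
E
python3 - <<'E'
from h import *
t=grab("top");s=grab("side")
for n,i,rois in(("t",t,[(225,240,285,320),(360,200,410,278)]),("s",s,[(268,320,380,375),(272,208,362,248)])):
    hsv=cv2.cvtColor(i["frame"],cv2.COLOR_RGB2HSV)
    for k,(a,b,c,d) in enumerate(rois):
        m=np.zeros(hsv.shape[:2],np.uint8); m[b:d,a:c]=(hsv[b:d,a:c,1]<70)*255
        m=cv2.morphologyEx(m,cv2.MORPH_CLOSE,np.ones((5,5)))
        ct=max(cv2.findContours(m,0,2)[0],key=cv2.contourArea)
        print(n,k,cv2.contourArea(ct),np.round(cv2.approxPolyDP(ct,4,True)[:,0]).tolist())
        for z in((.012,.02) if n=="t" else()):
            w=plane(i,ct[:,0],z)[:,:2].astype(np.float32)*1000; print(z,cv2.minAreaRect(w))
f=s["frame"][:,:,::-1]
a=cv2.resize(f[320:375,270:380],None,fx=5,fy=5,interpolation=2);b=cv2.resize(f[205:250,270:380],None,fx=5,fy=5,interpolation=2)
cv2.imwrite("pics/c1.png",np.vstack([a,b]))
cv2.imwrite("pics/c2.png",cv2.resize(t["frame"][160:310,260:372,::-1],None,fx=4,fy=4,interpolation=2))
E
```

```text
t 0 1421.0 [[249, 247], [231, 258], [257, 313], [276, 301]]
0.012 ((536.896484375, 192.15786743164062), (138.56851196289062, 49.687313079833984), 17.757404327392578)
0.02 ((535.7288818359375, 191.13763427734375), (137.38710021972656, 49.26367950439453), 17.75739860534668)
t 1 1401.0 [[388, 207], [366, 212], [383, 272], [406, 263]]
0.012 ((584.4874267578125, -101.66561126708984), (138.5577850341797, 53.27519989013672), 7.39870023727417)
0.02 ((582.9141845703125, -100.18090057373047), (137.37655639648438, 52.821014404296875), 7.398704528808594)
s 0 2449.5 [[370, 352], [360, 327], [277, 343], [285, 368]]
s 1 1889.5 [[272, 208], [272, 247], [283, 247], [284, 240], [352, 237], [349, 216], [279, 217]]
```

View pics/c1.png

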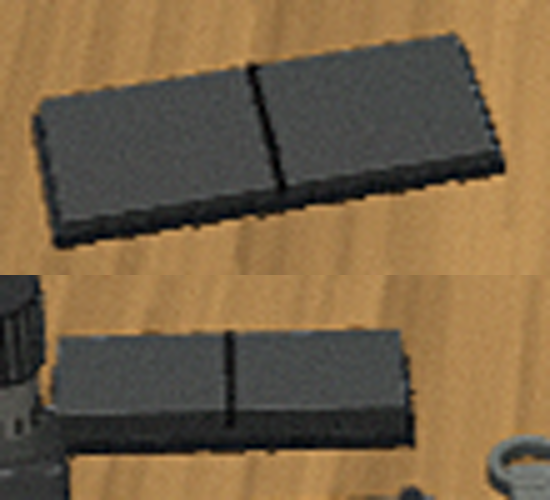

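View pics/c2.png

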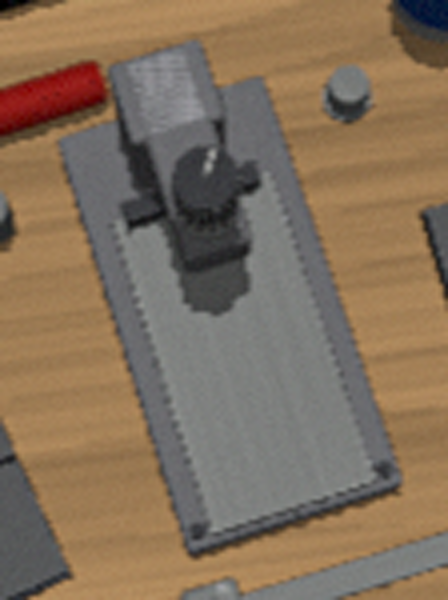

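Worn pad: the one at side (323,347) / top (253,279), clearly thinner. In the gauge crop: base corners at about (62,140), (262,80), (400,483), (192,553) of the ×4 crop, plate front corners (208,530), (380,480), knob top centre (207,178).

Run:
```python
from h import *
t=grab("top");s=grab("side")
c=lambda *p:np.array(p)/4+[260,160]
b=plane(t,c((62,140),(262,80),(400,483),(192,553)),.022)*1000
p=plane(t,c((208,530),(380,480),(113,222),(270,180)),.030)*1000
print("base",b.round(1),np.linalg.norm(b[0]-b[3]),np.linalg.norm(b[0]-b[1]))
a=lambda q,r:np.degrees(np.arctan2(*(q-r)[[1,0]]))
print("yaw",a(b[0],b[3]),a(b[1],b[2]),a(p[2],p[0]),a(p[3],p[1]),"across",a(b[0],b[1])-90,a(p[0],p[1])-90)
print("plate",p.round(1))
print("mids base front/back",(b[2]+b[3])/2,(b[0]+b[1])/2,"plate",(p[0]+p[1])/2,(p[2]+p[3])/2)
# knob top: circles
print("knob top",plane(t,c((207,178)),.169)*1000)
g=cv2.cvtColor(t["frame"],cv2.COLOR_RGB2GRAY)[195:225,295:330]
cv2.imwrite("pics/k.png",np.hstack([cv2.resize(t["frame"][190:225,290:330,::-1],None,fx=10,fy=10,interpolation=2)[:350],cv2.resize(s["frame"][195:290,245:290,::-1],None,fx=350/95,fy=350/95,interpolation=2)[:350]]))
# worn pad corners both views -> top face
for tp,sp in(([276,301],[360,327]),([249,247],None)):
    if sp: print("tri",tri(t,tp,s,sp)*1000)
w=(plane(s,np.array([[370,352],[285,368]]),0)*1000).round(1);print("bottom near corners from side",w)
w=(plane(s,np.array([[360,327],[277,343]]),.012)*1000).round(1);print("top far corners from side",w)
print("top-view corners",(plane(t,np.array([[249, 247], [231, 258], [257, 313], [276, 301]]),.012)*1000).round(1))
```

```text
base [[712.9 122.3  22. ]
 [731.9   8.7  22. ]
 [500.5 -31.3  22. ]
 [479.4  82.   22. ]] 236.9407708167377 115.26317281624067
yaw 9.804447194489354 9.80344263438291 9.328845575674936 11.164852809226613 across 9.506897010030315 8.214343384741042
plate [[489.3  72.1  30. ]
 [502.7 -20.3  30. ]
 [660.4 100.2  30. ]
 [672.   13.1  30. ]]
mids base front/back [489.97051062  25.33785689  22.        ] [722.39748216  65.50145617  22.        ] plate [496.00235094  25.87497362  30.        ] [666.20377866  56.63581667  30.        ]
knob top [[635.86737855  50.58583575 169.        ]]
tri [482.06961505 149.92710037  10.06119799]
bottom near corners from side [[461.8 191.3   0. ]
 [587.1 235.    0. ]]
top far corners from side [[480.  152.   12. ]
 [605.  197.6  12. ]]
top-view corners [[607.3 193.7  12. ]
 [588.7 234.7  12. ]
 [464.6 192.1  12. ]
 [483.9 149.7  12. ]]
```

View pics/k.png

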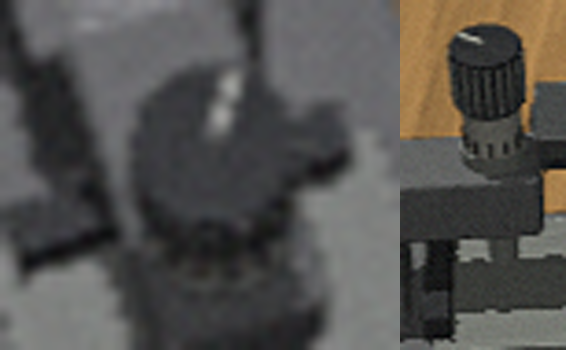

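```bash
cat > go.py <<'E'
# python3 go.py x y z yaw_deg : shift needed, in present tool axes (tool down)
import sys; from h import *
x,y,z,yaw=map(float,sys.argv[1:]); s=manip.get_state()
M=R.from_quat(s["ee_rot"],scalar_first=True).as_matrix()
T=np.c_[[np.cos(np.radians(yaw)),np.sin(np.radians(yaw)),0],[np.sin(np.radians(yaw)),-np.cos(np.radians(yaw)),0],[0,0,-1]]
print("shift",(M.T@(np.array([x,y,z])-s["position"])).round(4),"rotvec",np.degrees(R.from_matrix(M.T@T).as_rotvec()).round(2),"t",s["clock"],"pos",s["position"].round(4),"F",s["contact_force"].round(2),"w",s["width"].round(4),"q",s["qpos"].round(2))
E
python3 -m pendant '[{"dx":0.0221,"dy":-0.0266},{"dx":0.0221,"dy":-0.0266},{"dx":0.0221,"dy":-0.0266},{"dx":0.0221,"dy":-0.0266},{"dx":0.0221,"dy":-0.0266},{"dx":0.0221,"dy":-0.0266},{"dx":0.0221,"dy":-0.0266},{"dx":0.0221,"dy":-0.0266},{"dx":0.0221,"dy":-0.0266},{"dx":0.0221,"dy":-0.0266},{"dx":0.0221,"dy":-0.0266},{"dx":0.0221,"dy":-0.0266}]' 100
python3 -m pendant '[{"dx":0.0221,"dy":-0.0266},{"dx":0.0221,"dy":-0.0266},{"dx":0.0221,"dy":-0.0266},{"dx":0.0221,"dy":-0.0266},{"dx":0.0221,"dy":-0.0266},{"dx":0.0221,"dy":-0.0266},{"dx":0.0221,"dy":-0.0266},{"dx":0.0221,"dy":-0.0266},{"dx":0.0221,"dy":-0.0266},{"dx":0.0221,"dy":-0.0266},{},{}]'
python3 go.py 0.502 0.182 0.08 19
python3 - <<'E'
from h import *
t=grab("top");s=grab("side")
print("knob",tri(t,[311.2,204.2],s,[268.3,207.5]))
E
```

```text
knob [0.63633632 0.05132027 0.16291019]invalid input
invalid input
Traceback (most recent call last):
  File "go.py", line 6, in <module>
    print("shift",(M.T@(np.array([x,y,z])-s["position"])).round(4),"rotvec",np.degrees(R.from_matrix(M.T@T).as_rotvec()).round(2),"t",s["clock"],"pos",s["position"].round(4),"F",s["contact_force"].round(2),"w",s["width"].round(4),"q",s["qpos"].round(2))
                                                                                                                                                                                                                  ^^^^^^^^^^^^^^^^
AttributeError: 'float' object has no attribute 'round'
```

The rows probably need all keys.

```bash
sed -i 's/s\["width"\].round(4)/round(float(s["width"]),4)/' go.py
python3 -m pendant '[{"dx":0.0221,"dy":-0.0266,"dz":0,"rx":0,"ry":0,"rz":0,"hand":0.085},{"dx":0.0221,"dy":-0.0266,"dz":0,"rx":0,"ry":0,"rz":0,"hand":0.085}]' 100
python3 -m pendant '[{"dx":0.0221,"dy":-0.0266},{"dx":0.0221,"dy":-0.0266}]'
python3 go.py 0.502 0.182 0.08 19
```

```text
clock: 0.57
position: [0.1606, -0.4989, 0.2308]
ee_rot: [-0.0, 0.994, 0.112, 0.0]
contact_force: [1.1, 1.3, 1.0]
width: 0.085
gripper_force: 0.0
shift [ 0.4849 -0.5874  0.1508] rotvec [-0.   -0.   -6.09] t 0.5667 pos [ 0.1606 -0.4989  0.2308] F [1.05 1.29 1.01] w 0.085 q [-1.39  0.2   1.61  0.    1.33 -0.05]invalid input
```

```bash
python3 -m pendant '[{"dx":0.022,"dy":-0.0266,"dz":0,"rx":0,"ry":0,"rz":0,"hand":0.085},{"dx":0.022,"dy":-0.0266,"dz":0,"rx":0,"ry":0,"rz":0,"hand":0.085},{"dx":0.022,"dy":-0.0266,"dz":0,"rx":0,"ry":0,"rz":0,"hand":0.085},{"dx":0.022,"dy":-0.0266,"dz":0,"rx":0,"ry":0,"rz":0,"hand":0.085},{"dx":0.022,"dy":-0.0266,"dz":0,"rx":0,"ry":0,"rz":0,"hand":0.085},{"dx":0.022,"dy":-0.0266,"dz":0,"rx":0,"ry":0,"rz":0,"hand":0.085},{"dx":0.022,"dy":-0.0266,"dz":0,"rx":0,"ry":0,"rz":0,"hand":0.085},{"dx":0.022,"dy":-0.0266,"dz":0,"rx":0,"ry":0,"rz":0,"hand":0.085},{"dx":0.022,"dy":-0.0266,"dz":0,"rx":0,"ry":0,"rz":0,"hand":0.085},{"dx":0.022,"dy":-0.0266,"dz":0,"rx":0,"ry":0,"rz":0,"hand":0.085},{"dx":0.022,"dy":-0.0266,"dz":0,"rx":0,"ry":0,"rz":0,"hand":0.085}]'
python3 -m pendant '[{"dx":0.022,"dy":-0.0266,"dz":0,"rx":0,"ry":0,"rz":0,"hand":0.085},{"dx":0.022,"dy":-0.0266,"dz":0,"rx":0,"ry":0,"rz":0,"hand":0.085},{"dx":0.022,"dy":-0.0266,"dz":0,"rx":0,"ry":0,"rz":0,"hand":0.085},{"dx":0.022,"dy":-0.0266,"dz":0,"rx":0,"ry":0,"rz":0,"hand":0.085},{"dx":0.022,"dy":-0.0266,"dz":0,"rx":0,"ry":0,"rz":0,"hand":0.085},{"dx":0.022,"dy":-0.0266,"dz":0,"rx":0,"ry":0,"rz":0,"hand":0.085},{"dx":0.022,"dy":-0.0266,"dz":0,"rx":0,"ry":0,"rz":0,"hand":0.085},{"dx":0.022,"dy":-0.0266,"dz":0,"rx":0,"ry":0,"rz":0,"hand":0.085},{"dx":0.022,"dy":-0.0266,"dz":0,"rx":0,"ry":0,"rz":0,"hand":0.085},{"dx":0.022,"dy":-0.0266,"dz":0,"rx":0,"ry":0,"rz":0,"hand":0.085},{"dx":0,"dy":0,"dz":0,"rx":0,"ry":0,"rz":-6.1,"hand":0.085}]'
python3 go.py 0.502 0.182 0.08 19
```

```text
clock: 1.48
position: [0.3309, -0.1571, 0.2316]
ee_rot: [0.0, 0.994, 0.113, 0.0]
contact_force: [1.0, -0.2, -0.8]
width: 0.0852
gripper_force: 0.0
clock: 2.4
position: [0.4878, 0.1554, 0.2312]
ee_rot: [-0.002, 0.986, 0.169, 0.002]
contact_force: [1.3, 0.2, -0.6]
width: 0.0853
gripper_force: 0.0
shift [ 0.0217 -0.0199  0.1513] rotvec [-0.15 -0.24  0.46] t 2.4 pos [0.4878 0.1554 0.2312] F [ 1.33  0.23 -0.57] w 0.0853 q [0.17 0.18 1.64 0.   1.32 1.4 ]
```

```bash
python3 -m pendant '[{"dx":0.011,"dy":-0.01,"dz":0.02,"rx":0,"ry":0,"rz":0.2,"hand":0.064},{"dx":0.011,"dy":-0.01,"dz":0.033,"rx":0,"ry":0,"rz":0,"hand":0.064},{"dx":0,"dy":0,"dz":0.033,"rx":0,"ry":0,"rz":0,"hand":0.064},{"dx":0,"dy":0,"dz":0.033,"rx":0,"ry":0,"rz":0,"hand":0.064},{"dx":0,"dy":0,"dz":0.031,"rx":0,"ry":0,"rz":0,"hand":0.064},{"dx":0,"dy":0,"dz":0,"rx":0,"ry":0,"rz":0,"hand":0.064},{"dx":0,"dy":0,"dz":0,"rx":0,"ry":0,"rz":0,"hand":0.064}]'
python3 go.py 0.502 0.182 0.004 19
python3 - <<'E'
from h import *
t=grab("top");s=grab("side")
cv2.imwrite("pics/d.png",np.hstack([cv2.resize(t["frame"][200:340,200:340,::-1],(400,400)),cv2.resize(s["frame"][250:400,250:400,::-1],(400,400))]))
E
```

```text
clock: 2.98
position: [0.498, 0.176, 0.0803]
ee_rot: [0.0, 0.986, 0.165, -0.002]
contact_force: [0.8, 0.1, 0.1]
width: 0.064
gripper_force: 0.0
shift [ 0.006  -0.0043  0.0763] rotvec [-0.02  0.21 -0.05] t 2.9833 pos [0.498  0.176  0.0803] F [0.83 0.08 0.08] w 0.064 q [ 0.21  0.34  1.83 -0.    0.98  1.45]
```

View pics/d.png

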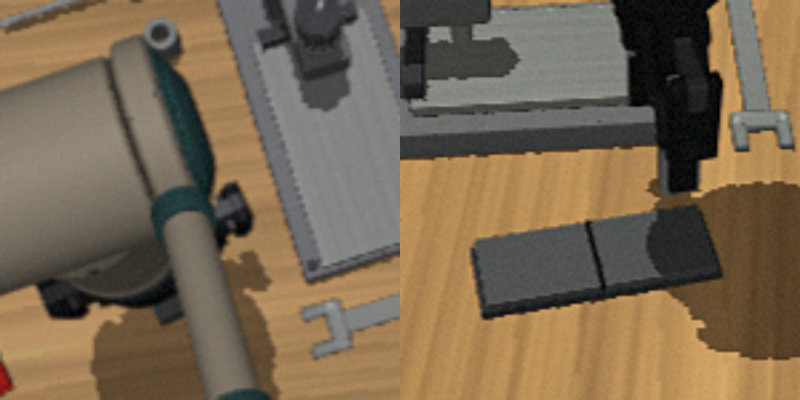

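The gripper hovers over the pad's near end (side crop (685,190)), fingers astride its width. Descending.

```bash
python3 -m pendant '[{"dx":0.006,"dy":-0.0043,"dz":0.01,"rx":0,"ry":0,"rz":0,"hand":0.064},{"dx":0,"dy":0,"dz":0.025,"rx":0,"ry":0,"rz":0,"hand":0.064},{"dx":0,"dy":0,"dz":0.025,"rx":0,"ry":0,"rz":0,"hand":0.064},{"dx":0,"dy":0,"dz":0.009,"rx":0,"ry":0,"rz":0,"hand":0.064},{"dx":0,"dy":0,"dz":0.003,"rx":0,"ry":0,"rz":0,"hand":0.064},{"dx":0,"dy":0,"dz":0.002,"rx":0,"ry":0,"rz":0,"hand":0.064},{"dx":0,"dy":0,"dz":0,"rx":0,"ry":0,"rz":0,"hand":0.064}]'
python3 go.py 0.502 0.182 0.004 19
python3 -m pendant '[{"dx":0,"dy":0,"dz":0.001,"rx":0,"ry":0,"rz":0,"hand":0.064},{"dx":0,"dy":0,"dz":0.001,"rx":0,"ry":0,"rz":0,"hand":0.064},{"dx":0,"dy":0,"dz":0,"rx":0,"ry":0,"rz":0,"hand":0.064}]'
```

```text
clock: 3.67
position: [0.5044, 0.1825, 0.0081]
ee_rot: [-0.0, 0.986, 0.165, 0.001]
contact_force: [0.0, 0.9, 0.2]
width: 0.0634
gripper_force: 0.0
shift [-0.0025 -0.0003  0.0041] rotvec [ 0.01 -0.11 -0.05] t 3.6667 pos [0.5044 0.1825 0.0081] F [0.02 0.92 0.18] w 0.0634 q [ 0.22  0.44  1.89 -0.    0.81  1.46]
clock: 3.92
position: [0.5038, 0.1823, 0.0059]
ee_rot: [0.0, 0.986, 0.165, 0.001]
contact_force: [-0.1, -0.2, -0.2]
width: 0.064
gripper_force: 0.0
```

```bash
python3 -m pendant '[{"dx":0,"dy":0,"dz":0.0015,"rx":0,"ry":0,"rz":0,"hand":0.064},{"dx":0,"dy":0,"dz":0.001,"rx":0,"ry":0,"rz":0,"hand":0.064},{"dx":0,"dy":0,"dz":0,"rx":0,"ry":0,"rz":0,"hand":0.0},{"dx":0,"dy":0,"dz":0,"rx":0,"ry":0,"rz":0,"hand":0.0},{"dx":0,"dy":0,"dz":0,"rx":0,"ry":0,"rz":0,"hand":0.0},{"dx":0,"dy":0,"dz":0,"rx":0,"ry":0,"rz":0,"hand":0.0},{"dx":0,"dy":0,"dz":0,"rx":0,"ry":0,"rz":0,"hand":0.0}]' 100
python3 -m pendant '[{"dx":0,"dy":0,"dz":-0.005,"rx":0,"ry":0,"rz":0,"hand":0.0},{"dx":0,"dy":0,"dz":-0.015,"rx":0,"ry":0,"rz":0,"hand":0.0},{"dx":0,"dy":0,"dz":-0.03,"rx":0,"ry":0,"rz":0,"hand":0.0},{"dx":0,"dy":0,"dz":-0.03,"rx":0,"ry":0,"rz":0,"hand":0.0},{"dx":0,"dy":0,"dz":0,"rx":0,"ry":0,"rz":0,"hand":0.0}]'
python3 - <<'E'
from h import *
t=grab("top");s=grab("side")
cv2.imwrite("pics/e.png",np.hstack([cv2.resize(t["frame"][200:340,200:340,::-1],(400,400)),cv2.resize(s["frame"][200:400,220:420,::-1],(400,400))]))
E
```

```text
clock: 4.5
position: [0.5034, 0.1821, 0.0037]
ee_rot: [0.0, 0.986, 0.164, 0.0]
contact_force: [-2.6, -0.4, 7.2]
width: 0.0464
gripper_force: 102.8
clock: 4.92
position: [0.507, 0.1831, 0.0877]
ee_rot: [-0.0, 0.986, 0.165, 0.005]
contact_force: [2.3, 0.3, -2.6]
width: 0.0464
gripper_force: 105.4
```

View pics/e.png

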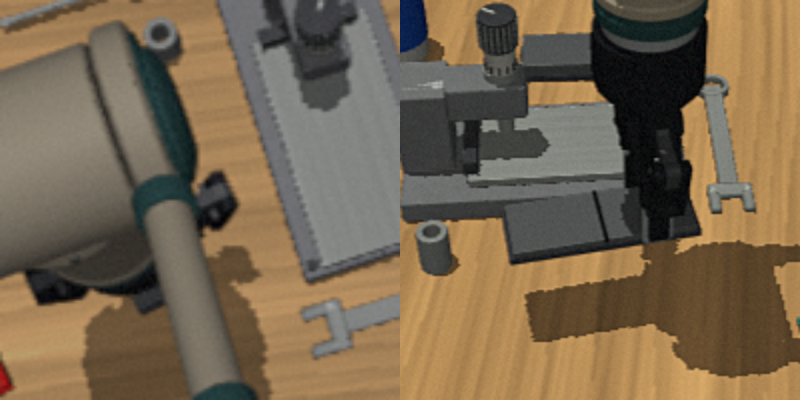

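```bash
python3 -m pendant '[{"dx":0,"dy":0.005,"dz":0,"rx":0,"ry":0,"rz":3,"hand":0},{"dx":0,"dy":0.02,"dz":0,"rx":0,"ry":0,"rz":3,"hand":0},{"dx":0,"dy":0.025,"dz":0,"rx":0,"ry":0,"rz":3.2,"hand":0},{"dx":0,"dy":0.025,"dz":0,"rx":0,"ry":0,"rz":0,"hand":0},{"dx":0,"dy":0.025,"dz":0,"rx":0,"ry":0,"rz":0,"hand":0},{"dx":0,"dy":0.025,"dz":0,"rx":0,"ry":0,"rz":0,"hand":0},{"dx":0,"dy":0.015,"dz":0,"rx":0,"ry":0,"rz":0,"hand":0},{"dx":0,"dy":0.005,"dz":0,"rx":0,"ry":0,"rz":0,"hand":0},{"dx":0,"dy":0,"dz":0,"rx":0,"ry":0,"rz":0,"hand":0},{"dx":0,"dy":0,"dz":0,"rx":0,"ry":0,"rz":0,"hand":0}]'
python3 go.py 0.5000 0.0275 0.0377 9.7
```

```text
clock: 5.85
position: [0.5235, 0.0527, 0.0791]
ee_rot: [-0.012, 0.996, 0.087, -0.008]
contact_force: [-8.2, 37.8, -0.6]
width: 0.0466
gripper_force: 145.4
shift [-0.0269  0.0218  0.0412] rotvec [-1.41  0.82  0.29] t 5.85 pos [0.5235 0.0527 0.0791] F [-8.21 37.82 -0.62] w 0.0466 q [-0.05  0.34  1.82  0.03  1.    1.34]
```

The pad's front end ran into the side of the gauge arm (I had not drawn back first). Backing off and checking the grasp.

```bash
python3 -m pendant '[{"dx":0,"dy":-0.015,"dz":0,"rx":0,"ry":0,"rz":0,"hand":0},{"dx":0,"dy":-0.02,"dz":0,"rx":0,"ry":0,"rz":0,"hand":0},{"dx":-0.005,"dy":-0.015,"dz":0,"rx":0,"ry":0,"rz":0,"hand":0},{"dx":-0.02,"dy":0,"dz":0,"rx":0,"ry":0,"rz":0,"hand":0},{"dx":-0.02,"dy":0,"dz":0,"rx":0,"ry":0,"rz":0,"hand":0},{"dx":0,"dy":0,"dz":0,"rx":0,"ry":0,"rz":0,"hand":0},{"dx":0,"dy":0,"dz":0,"rx":0,"ry":0,"rz":0,"hand":0}]'
python3 go.py 0.5000 0.0275 0.08 9.7
python3 - <<'E'
from h import *
t=grab("top");s=grab("side")
cv2.imwrite("pics/f.png",np.hstack([cv2.resize(t["frame"][190:330,220:360,::-1],(400,400)),cv2.resize(s["frame"][200:400,220:420,::-1],(400,400))]))
E
```

```text
clock: 6.43
position: [0.4767, 0.082, 0.0811]
ee_rot: [-0.0, 0.996, 0.085, -0.002]
contact_force: [0.6, 1.0, -2.4]
width: 0.0464
gripper_force: 126.3
shift [0.0138 0.0576 0.001 ] rotvec [-0.03  0.27  0.07] t 6.4333 pos [0.4767 0.082  0.0811] F [ 0.58  0.97 -2.36] w 0.0464 q [ 0.03  0.28  1.92 -0.    0.95  1.43]
```

View pics/f.png

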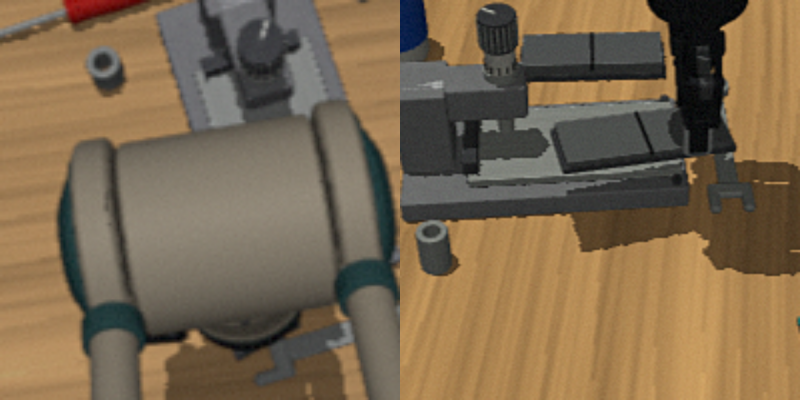

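Run:
```python
from h import *
s=grab("side");t=s
f=s["frame"]
hsv=cv2.cvtColor(f,cv2.COLOR_RGB2HSV)
a=plane(s,np.array([[303.5,285],[386.5,275]]),.0774)*1000
print(a,np.degrees(np.arctan2(a[1,1]-a[0,1],a[1,0]-a[0,0])),np.linalg.norm(a[0]-a[1]))
b=plane(s,np.array([[296.5,263.5],[303.5,281]]),.0894)*1000
print(b,np.degrees(np.arctan2(b[1,0]-b[0,0],b[1,1]-b[0,1])))
cv2.imwrite("pics/g.png",cv2.resize(f[235:305,270:410,::-1],None,fx=5.5,fy=5.5,interpolation=2))
```

```text
[[570.17232571 133.43394239  77.4       ]
 [443.08826916  98.38098779  77.4       ]] -164.5798146179967 131.8296895857026
[[585.90392827  97.74188318  89.4       ]
 [569.16686312 137.25323185  89.4       ]] -22.957586854558677
```

View pics/g.png

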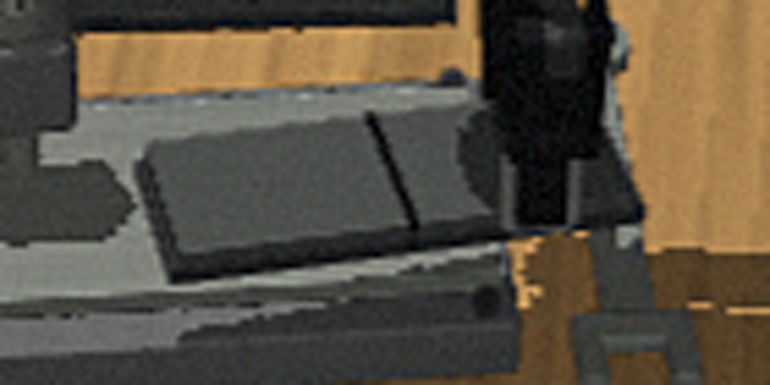

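Pad sits turned/pitched a few degrees in the hand after the bump; laying it on the plate, releasing and re-gripping square will mend that.

```bash
python3 -m pendant '[{"dx":0.004,"dy":0.018,"dz":0,"rx":0,"ry":0,"rz":0,"hand":0},{"dx":0.005,"dy":0.02,"dz":0,"rx":0,"ry":0,"rz":0,"hand":0},{"dx":0.005,"dy":0.0196,"dz":0,"rx":0,"ry":0,"rz":0,"hand":0},{"dx":0,"dy":0,"dz":0.01,"rx":0,"ry":0,"rz":0,"hand":0},{"dx":0,"dy":0,"dz":0.008,"rx":0,"ry":0,"rz":0,"hand":0},{"dx":0,"dy":0,"dz":0.003,"rx":0,"ry":0,"rz":0,"hand":0},{"dx":0,"dy":0,"dz":0,"rx":0,"ry":0,"rz":0,"hand":0}]'
python3 go.py 0.5000 0.0275 0.0337 9.7
python3 -m pendant '[{"dx":0,"dy":0,"dz":0.003,"rx":0,"ry":0,"rz":0,"hand":0},{"dx":0,"dy":0,"dz":0.003,"rx":0,"ry":0,"rz":0,"hand":0},{"dx":0,"dy":0,"dz":0.003,"rx":0,"ry":0,"rz":0,"hand":0}]'
python3 -m pendant '[{"dx":0,"dy":0,"dz":0.003,"rx":0,"ry":0,"rz":0,"hand":0},{"dx":0,"dy":0,"dz":0.002,"rx":0,"ry":0,"rz":0,"hand":0},{"dx":0,"dy":0,"dz":0,"rx":0,"ry":0,"rz":0,"hand":0}]'
```

```text
clock: 7.17
position: [0.5018, 0.0281, 0.0603]
ee_rot: [-0.0, 0.996, 0.085, -0.002]
contact_force: [0.3, -0.7, -2.6]
width: 0.046
gripper_force: 125.9
shift [-0.0018  0.0003  0.0266] rotvec [-0.06  0.17  0.06] t 7.1667 pos [0.5018 0.0281 0.0603] F [ 0.33 -0.7  -2.59] w 0.046 q [-0.08  0.33  1.9   0.    0.91  1.32]
clock: 7.42
position: [0.5031, 0.028, 0.0528]
ee_rot: [0.0, 0.996, 0.085, 0.0]
contact_force: [-0.3, 0.1, -3.0]
width: 0.0465
gripper_force: 125.9
clock: 7.67
position: [0.5025, 0.0277, 0.0474]
ee_rot: [-0.0, 0.996, 0.085, -0.0]
contact_force: [-1.2, 0.5, -3.3]
width: 0.0462
gripper_force: 125.9
```

```bash
python3 -m pendant '[{"dx":-0.001,"dy":0,"dz":0.003,"rx":0,"ry":0,"rz":0,"hand":0},{"dx":-0.001,"dy":0,"dz":0.002,"rx":0,"ry":0,"rz":0,"hand":0},{"dx":-0.001,"dy":0,"dz":0,"rx":0,"ry":0,"rz":0,"hand":0}]'
python3 -m pendant '[{"dx":0,"dy":0,"dz":0.002,"rx":0,"ry":0,"rz":0,"hand":0},{"dx":0,"dy":0,"dz":0.001,"rx":0,"ry":0,"rz":0,"hand":0},{"dx":0,"dy":0,"dz":0,"rx":0,"ry":0,"rz":0,"hand":0}]'
python3 - <<'E'
from h import *
s=grab("side")
cv2.imwrite("pics/i.png",cv2.resize(s["frame"][215:305,250:410,::-1],None,fx=5,fy=5,interpolation=2))
E
```

```text
clock: 7.92
position: [0.4995, 0.027, 0.0424]
ee_rot: [-0.0, 0.996, 0.085, -0.0]
contact_force: [-0.9, -0.3, -2.0]
width: 0.0464
gripper_force: 125.9
clock: 8.17
position: [0.4998, 0.027, 0.0396]
ee_rot: [0.0, 0.996, 0.085, -0.0]
contact_force: [-0.2, 0.0, -2.3]
width: 0.0465
gripper_force: 125.9
```

View pics/i.png

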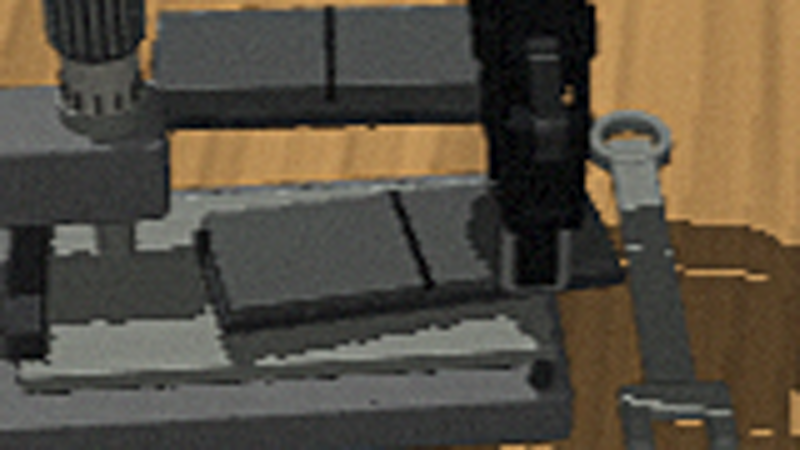

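Side crop: pad hangs a few mm over the plate, front end turned ~8° towards the camera, front near corner (232,330). Lowering to contact, then releasing.

```bash
for k in 1; do
python3 -m pendant '[{"dx":0,"dy":0,"dz":0.002,"rx":0,"ry":0,"rz":0,"hand":0},{"dx":0,"dy":0,"dz":0.001,"rx":0,"ry":0,"rz":0,"hand":0},{"dx":0,"dy":0,"dz":0,"rx":0,"ry":0,"rz":0,"hand":0}]'
python3 -m pendant '[{"dx":0,"dy":0,"dz":0.001,"rx":0,"ry":0,"rz":0,"hand":0},{"dx":0,"dy":0,"dz":0.001,"rx":0,"ry":0,"rz":0,"hand":0}]'
done
```

```text
clock: 8.47
position: [0.4998, 0.027, 0.0365]
ee_rot: [0.0, 0.996, 0.085, -0.0]
contact_force: [1.4, -0.7, -2.9]
width: 0.0467
gripper_force: 125.9
clock: 8.63
position: [0.5002, 0.027, 0.035]
ee_rot: [0.0, 0.996, 0.085, 0.0]
contact_force: [-1.6, -0.3, 8.8]
width: 0.0463
gripper_force: 126.9
```

```bash
python3 -m pendant '[{"dx":0,"dy":0,"dz":0,"rx":0,"ry":0,"rz":0,"hand":0.064},{"dx":0,"dy":0,"dz":0,"rx":0,"ry":0,"rz":0,"hand":0.064},{"dx":0,"dy":0,"dz":0,"rx":0,"ry":0,"rz":0,"hand":0.064},{"dx":0,"dy":0,"dz":0.001,"rx":0,"ry":0,"rz":0,"hand":0.064},{"dx":0,"dy":0,"dz":0,"rx":0,"ry":0,"rz":0,"hand":0.0},{"dx":0,"dy":0,"dz":0,"rx":0,"ry":0,"rz":0,"hand":0.0},{"dx":0,"dy":0,"dz":0,"rx":0,"ry":0,"rz":0,"hand":0.0},{"dx":0,"dy":0,"dz":0,"rx":0,"ry":0,"rz":0,"hand":0.0},{"dx":0,"dy":0,"dz":0,"rx":0,"ry":0,"rz":0,"hand":0.0}]' 25
cat > m.py <<'E'
from h import *
s=grab("side","m"); v=cv2.cvtColor(s["frame"],cv2.COLOR_RGB2HSV)[:,:,2]
print(v[250:295:1,300:352:4])
E
python3 m.py; python3 go.py 0.5 0.0275 0.0337 9.7
```

```text
clock: 9.38
position: [0.5, 0.0271, 0.0341]
ee_rot: [-0.0, 0.996, 0.085, 0.0]
contact_force: [-1.4, 0.2, 6.1]
width: 0.0496
gripper_force: 25.6
[[188 194 190 195 198 147 156 135 132 113 115 105   8]
 [196 161 128 113 117 113  98 103 108 112 138 156   0]
 [109 107  99  93 100 126 149 129 134 130 132 135   0]
 [113 120 128 129 124 121 127 133 132 131 114 109  77]
 [124 130 124 124 131 134 133 115  58 100  76  78  38]
 [132 135 129 136 104  91  85  80  24  76  78  79  30]
 [144  93  99  90  84  77  75  78  31  82  75  81  35]
 [ 77  75  76  74  79  76  80  80  26  83  78  88  34]
 [ 78  77  81  83  82  80  75  79   0  80  77  51  42]
 [ 74  79  77  76  76  74  83  82   7  76  72  58  44]
 [ 79  75  86  81  79  76  77  76  12  83  75  28  44]
 [ 83  79  82  82  75  83  85  75  21  76  83  36  38]
 [ 86  82  83  73  79  78  79  78  25  83  81  34  30]
 [ 84  82  79  78  81  79  79  74  40  84  81  36  37]
 [ 77  79  81  82  81  85  80  82  43  79  82  60  43]
 [ 78  80  83  81  74  78  81  83  50  83  80  62  36]
 [ 82  75  80  81  78  83  84  85  58  85  81  33  40]
 [ 80  86  83  80  74
[... 985 characters left out ...]
6 139 133 138 136 136 146 144 113  88]
 [138 136 138 135 142 154 138 100  69  68  72  67  64]
 [154 148 113  89  68  60  71  69  63  66  68  60  72]
 [ 68  71  71  67  66  61  71  67  69  67  75  57  40]
 [ 63  62  69  65  69  77  58  55  87  31 107 109 103]
 [ 72  77  59  82  33 101 100 108 109 101  98 109 109]
 [ 99  90 108 107 111 105 105 107 103 105 108  99 107]
 [108 109 103 107 109 105 106  99 101  99 101 102 107]
 [ 96 103 103 101 101 103 106 106 105 104 105 101 103]
 [109 105 103 106 101 109 106 103 108 100 104 101 105]]
shift [ 0.0001 -0.0004  0.0004] rotvec [-0.   -0.01  0.05] t 9.4333 pos [0.5    0.0271 0.0341] F [-1.07  1.05  5.81] w 0.0492 q [-0.08  0.36  1.94  0.    0.84  1.32]
```

```bash
cat > m.py <<'E'
from h import *
def edges(lo=282,hi=350,show=True):
    s=grab("side"); v=cv2.GaussianBlur(cv2.cvtColor(s["frame"],cv2.COLOR_RGB2GRAY),(3,1),0).astype(float)
    A=[];B=[]
    for c in range(lo,hi):
        col=v[:,c]
        for r in range(270,296):
            if col[r]<65 and col[r+1]>=65 and col[r+2:r+4].min()>90: A.append((c,r+np.interp(65,[col[r],col[r+1]],[0,1])));break
        for r in range(275,300):
            if col[r]>=95 and col[r-3]>110 and col[r+1]<95 and col[r+3]<90: B.append((c,r+np.interp(-95,[-col[r],-col[r+1]],[0,1])));break
    o=[]
    for n,E,z in(("pad near bottom",A,.03),("plate near edge",B,.03)):
        if len(E)<8: print(n,"few",len(E));continue
        w=plane(s,np.array(E),z)[:,:2]
        vx,vy,x,y=cv2.fitLine(w.astype(np.float32),cv2.DIST_HUBER,0,0.001,0.001).ravel()
        vx,vy=(vx,vy) if vx>0 else(-vx,-vy)
        print(n,len(E),"yaw",round(np.degrees(np.arctan2(vy,vx)),2),"y at x=.55:",round(y+(0.55-x)*vy/vx,4),"x range",w[:,0].min().round(4),w[:,0].max().round(4))
    return s
if __name__=="__main__": edges()
E
python3 m.py
```

```text
pad near bottom 68 yaw 12.26 y at x=.55: 0.0658 x range 0.5053 0.6176
plate near edge 68 yaw 10.1 y at x=.55: 0.0844 x range 0.5037 0.6133
```

```bash
sed -i 's/lo=282/lo=304/' m.py; python3 m.py
```

```text
pad near bottom 46 yaw 12.46 y at x=.55: 0.0659 x range 0.5053 0.5797
plate near edge 46 yaw 10.18 y at x=.55: 0.0845 x range 0.5037 0.5773
```

```bash
python3 -m pendant '[{"dx":0,"dy":0,"dz":-0.0005,"rx":0,"ry":0,"rz":1,"hand":0},{"dx":0,"dy":0.001,"dz":0,"rx":0,"ry":0,"rz":1.2,"hand":0},{"dx":0,"dy":0,"dz":0,"rx":0,"ry":0,"rz":0,"hand":0},{"dx":0,"dy":0,"dz":0,"rx":0,"ry":0,"rz":0,"hand":0}]'; python3 m.py; python3 go.py 0.5 0.0275 0.0337 9.7
```

```text
clock: 9.87
position: [0.5, 0.0261, 0.0342]
ee_rot: [-0.0, 0.998, 0.066, -0.0]
contact_force: [0.1, 1.3, 1.9]
width: 0.0491
gripper_force: 26.0
pad near bottom 46 yaw 9.88 y at x=.55: 0.0622 x range 0.5054 0.5805
plate near edge 46 yaw 10.12 y at x=.55: 0.0845 x range 0.5037 0.5773
shift [ 0.0002 -0.0014  0.0005] rotvec [-0.    0.01 -2.16] t 9.9167 pos [0.5    0.0261 0.0342] F [-0.54  1.97  0.1 ] w 0.049 q [-0.09  0.36  1.94  0.    0.84  1.35]
```

```bash
python3 -m pendant '[{"dx":0.002,"dy":-0.0005,"dz":0,"rx":0,"ry":0,"rz":0,"hand":0},{"dx":0.004,"dy":-0.0007,"dz":0,"rx":0,"ry":0,"rz":0,"hand":0},{"dx":0.004,"dy":-0.0007,"dz":0,"rx":0,"ry":0,"rz":0,"hand":0},{"dx":0.004,"dy":-0.0007,"dz":0,"rx":0,"ry":0,"rz":0,"hand":0},{"dx":0.004,"dy":-0.0002,"dz":0,"rx":0,"ry":0,"rz":0,"hand":0},{"dx":0.002,"dy":-0.0001,"dz":0,"rx":0,"ry":0,"rz":0,"hand":0}]' 20
python3 -m pendant '[{"dx":0.004,"dy":-0.0002,"dz":0,"rx":0,"ry":0,"rz":0,"hand":0},{"dx":0.004,"dy":-0.0002,"dz":0,"rx":0,"ry":0,"rz":0,"hand":0},{"dx":0.004,"dy":-0.0002,"dz":0,"rx":0,"ry":0,"rz":0,"hand":0},{"dx":0.004,"dy":-0.0002,"dz":0,"rx":0,"ry":0,"rz":0,"hand":0},{"dx":0.003,"dy":-0.0001,"dz":0,"rx":0,"ry":0,"rz":0,"hand":0},{"dx":0.001,"dy":0,"dz":0,"rx":0,"ry":0,"rz":0,"hand":0}]'
python3 m.py
```

```text
clock: 10.42
position: [0.5203, 0.0316, 0.0342]
ee_rot: [0.0, 0.998, 0.066, 0.0]
contact_force: [-2.3, -1.4, 1.1]
width: 0.0492
gripper_force: 26.1
clock: 10.92
position: [0.5405, 0.0351, 0.0342]
ee_rot: [0.0, 0.998, 0.066, 0.001]
contact_force: [-1.3, -0.6, 0.2]
width: 0.0493
gripper_force: 26.0
pad near bottom 25 yaw 10.18 y at x=.55: 0.0644 x range 0.5394 0.5801
plate near edge 25 yaw 10.09 y at x=.55: 0.0846 x range 0.5381 0.5773
```

```bash
python3 -m pendant '[{"dx":0.002,"dy":-0.0001,"dz":0,"rx":0,"ry":0,"rz":0,"hand":0},{"dx":0.002,"dy":-0.0001,"dz":0,"rx":0,"ry":0,"rz":0,"hand":0},{"dx":0.002,"dy":-0.0001,"dz":0,"rx":0,"ry":0,"rz":0,"hand":0},{"dx":0.002,"dy":-0.0001,"dz":0,"rx":0,"ry":0,"rz":0,"hand":0},{"dx":0.001,"dy":0,"dz":0,"rx":0,"ry":0,"rz":0,"hand":0}]'
python3 -m pendant '[{"dx":0.001,"dy":0,"dz":0,"rx":0,"ry":0,"rz":0,"hand":0},{"dx":0.001,"dy":0,"dz":0,"rx":0,"ry":0,"rz":0,"hand":0}]'
python3 -m pendant '[{"dx":0.001,"dy":0,"dz":0,"rx":0,"ry":0,"rz":0,"hand":0},{"dx":0.001,"dy":0,"dz":0,"rx":0,"ry":0,"rz":0,"hand":0}]'
```

```text
clock: 11.38
position: [0.5489, 0.0367, 0.0342]
ee_rot: [0.0, 0.998, 0.066, 0.001]
contact_force: [-0.3, 0.3, -1.0]
width: 0.049
gripper_force: 25.8
clock: 11.55
position: [0.5501, 0.0369, 0.0342]
ee_rot: [0.0, 0.998, 0.066, -0.0]
contact_force: [-1.6, 0.5, -2.0]
width: 0.0491
gripper_force: 25.9
clock: 11.72
position: [0.5522, 0.0372, 0.0342]
ee_rot: [0.0, 0.998, 0.066, 0.0]
contact_force: [-0.2, -0.2, -1.3]
width: 0.0493
gripper_force: 25.8
```

```bash
python3 -m pendant '[{"dx":0.001,"dy":0,"dz":0,"rx":0,"ry":0,"rz":0,"hand":0},{"dx":0.001,"dy":0,"dz":0,"rx":0,"ry":0,"rz":0,"hand":0}]' | grep -E "pos|cont"
python3 -m pendant '[{"dx":0.001,"dy":0,"dz":0,"rx":0,"ry":0,"rz":0,"hand":0},{"dx":0.001,"dy":0,"dz":0,"rx":0,"ry":0,"rz":0,"hand":0}]' | grep -E "pos|cont"
python3 -m pendant '[{"dx":0.001,"dy":0,"dz":0,"rx":0,"ry":0,"rz":0,"hand":0}]' | grep -E "pos|cont"
```

```text
position: [0.5542, 0.0374, 0.0342]
contact_force: [-0.1, -0.1, -1.7]
position: [0.5555, 0.0376, 0.0342]
contact_force: [-2.6, -0.9, 0.4]
position: [0.5556, 0.0376, 0.0342]
contact_force: [-4.9, -1.8, 3.3]
```

```bash
sed -i 's/lo=304,hi=350/lo=304,hi=325/' m.py; python3 m.py
python3 - <<'E'
from h import *
# fence front foot & pad end prediction
s=manip.get_state();print(s["contact_force"],s["position"])
E
```

```text
pad near bottom 15 yaw 5.16 y at x=.55: 0.0666 x range 0.5561 0.5801
plate near edge 15 yaw 12.89 y at x=.55: 0.0835 x range 0.5545 0.5773
[-3.80801537 -1.85549206  2.12464747] [0.55556813 0.03762539 0.03418088]
```

```bash
python3 -m pendant '[{"dx":0.0005,"dy":0,"dz":0,"rx":0,"ry":0,"rz":0,"hand":0},{"dx":0,"dy":0,"dz":0,"rx":0,"ry":0,"rz":0,"hand":0}]' | grep -E "pos|cont"
python3 -m pendant '[{"dx":0.0005,"dy":0,"dz":0,"rx":0,"ry":0,"rz":0,"hand":0},{"dx":0,"dy":0,"dz":0,"rx":0,"ry":0,"rz":0,"hand":0}]' | grep -E "pos|cont"
python3 - <<'E'
from h import *
s=grab("side","n"); v=cv2.cvtColor(s["frame"],cv2.COLOR_RGB2GRAY)
np.set_printoptions(linewidth=250)
print("cols 248..");print(v[262:298:2,246:330:3])
g=np.array([.9846,.1745]);n=np.array([-.1745,.9846]);o=np.array([.6365,.0515])
for nm,gx,gy,z in(("fence foot near end",25,38,30),("fence top near",25,38,44),("pad near front bottom if home",25,25,30),("near front top lining",22,25,42)):
    p=o+g*gx/1000+n*gy/1000; print(nm,proj(s,[*p,z/1000]).round(1))
E
```

```text
position: [0.5556, 0.0376, 0.0342]
contact_force: [-6.2, -1.5, 1.2]
position: [0.5556, 0.0376, 0.0342]
contact_force: [-6.6, -2.1, 3.8]
cols 248..
[[ 28 113  46  32  27  41  37  33  63  70  56  32  36  38  38  81  80  85  28  78  79  88  41  16  16  28  21  11]
 [ 32 111  51  28  17  32  40  41  64  70  60  38  39  33  37  74  83  81  30  75  78  81  35   3  13  11  13  12]
 [ 31 112  37  30  18  34  43  38  41  66  33  34  38  32  40  33  84  80   9  77  80  83  39  34  20  15  11  58]
 [ 31  57  23  21  20  33  40  42  38  35  38  36  39  33  36  34  79  84   9  80  80  84  30  55  22  18   8  77]
 [ 33  49  27  28  16  40  39  41  42  38  34  38  40  32  41  73  78  85   3  80  78  82  34  58  25   7  15  73]
 [ 33  56  25  26  25  39  36  39  37  33  38  36  37  36  25  84  84  83   1  77  75  82  56  51  28  17   9  69]
 [ 36  53  29  53  24  85  25  67  84  88  82  79  78  82  81  87  84  86   1  93  85  67  59  49  32  11  18  78]
 [ 41  54  62  50  31  81  99  89  83  69  47  44  44  44  39  43  42  40  29  49  45  37  34  48  38   4   8  71]
 [ 34  52  60  55  27  37  40  41
[... 568 characters left out ...]
133 130 135 133 135 137 151 147 146 120 101  63  70  72  71  66  69  68  67  64  71  71]
 [107 110 111 117  92  68  70  66  68  64  62  65  70  64  63  68  73  67  63  73  63  50  74  35  97 116  44  50]
 [109 109 108  66  63  73  68  72  61  45  42  91  27  93 108 113 110 107 102 102 108 110 112 108 107  43  51  52]
 [106 108 106 102 108 113 109 104 109 106 106 101 106 107 102 101 101 104 108 110 109 106 104 105 106  40  52  45]
 [107 111 114 105 111 105 104 110 104 109 105 104 107 111 106 109 108  99 103 111 108 102 111 112 115  84  74  59]]
fence foot near end [[257.8 286.2]]
fence top near [[257.1 280. ]]
pad near front bottom if home [[258.  280.9]]
near front top lining [[259.2 275.5]]
```

```bash
python3 - <<'E'
import m; m.edges(263,318)
E
python3 -m pendant '[{"dx":0,"dy":0,"dz":0,"rx":0,"ry":0,"rz":0,"hand":0.064},{"dx":0,"dy":0,"dz":0,"rx":0,"ry":0,"rz":0,"hand":0.064},{"dx":0,"dy":0,"dz":0,"rx":0,"ry":0,"rz":0,"hand":0.064},{"dx":0,"dy":0,"dz":0,"rx":0,"ry":0,"rz":0,"hand":0.064}]'
python3 - <<'E'
import m; m.edges(263,318)
E
```

```text
pad near bottom 55 yaw 9.42 y at x=.55: 0.0648 x range 0.5581 0.6481
plate near edge 55 yaw 10.13 y at x=.55: 0.0844 x range 0.5562 0.6443
clock: 12.95
position: [0.5592, 0.038, 0.0346]
ee_rot: [0.0, 0.998, 0.066, 0.001]
contact_force: [0.3, 0.2, -0.3]
width: 0.0643
gripper_force: 0.0
pad near bottom 55 yaw 9.48 y at x=.55: 0.0649 x range 0.5551 0.6481
plate near edge 52 yaw 10.12 y at x=.55: 0.0844 x range 0.5611 0.6443
```

Pad home and square (9.4° vs plate 10.1°, centred). Lifting, turning the wrist back, and going over the knob.

```bash
python3 -m pendant '[{"dx":0,"dy":0,"dz":-0.005,"rx":0,"ry":0,"rz":0,"hand":0.064},{"dx":0,"dy":0,"dz":-0.02,"rx":0,"ry":0,"rz":0,"hand":0.064},{"dx":0,"dy":0,"dz":-0.03,"rx":0,"ry":0,"rz":0,"hand":0.07},{"dx":0,"dy":0,"dz":-0.03,"rx":0,"ry":0,"rz":0,"hand":0.07},{"dx":0,"dy":0,"dz":-0.03,"rx":0,"ry":0,"rz":0,"hand":0.07},{"dx":0,"dy":0,"dz":-0.03,"rx":0,"ry":0,"rz":-5,"hand":0.07},{"dx":0,"dy":0,"dz":-0.03,"rx":0,"ry":0,"rz":-7,"hand":0.07},{"dx":0,"dy":0,"dz":-0.01,"rx":0,"ry":0,"rz":-7,"hand":0.07},{"dx":0,"dy":0,"dz":0,"rx":0,"ry":0,"rz":-7,"hand":0.07},{"dx":0,"dy":0,"dz":0,"rx":0,"ry":0,"rz":-7,"hand":0.07},{"dx":0,"dy":0,"dz":0,"rx":0,"ry":0,"rz":-7,"hand":0.07},{"dx":0,"dy":0,"dz":0,"rx":0,"ry":0,"rz":-7,"hand":0.07}]'
python3 -m pendant '[{"dx":0,"dy":0,"dz":0,"rx":0,"ry":0,"rz":-7,"hand":0.07},{"dx":0,"dy":0,"dz":0,"rx":0,"ry":0,"rz":-7,"hand":0.07},{"dx":0,"dy":0,"dz":0,"rx":0,"ry":0,"rz":-7,"hand":0.07},{"dx":0,"dy":0,"dz":0,"rx":0,"ry":0,"rz":-7,"hand":0.07},{"dx":0,"dy":0,"dz":0,"rx":0,"ry":0,"rz":-7,"hand":0.07},{"dx":0,"dy":0,"dz":0,"rx":0,"ry":0,"rz":-7,"hand":0.07},{"dx":0,"dy":0,"dz":0,"rx":0,"ry":0,"rz":-7,"hand":0.07},{"dx":0,"dy":0,"dz":0,"rx":0,"ry":0,"rz":-7,"hand":0.07},{"dx":0,"dy":0,"dz":0,"rx":0,"ry":0,"rz":-7,"hand":0.07},{"dx":0,"dy":0,"dz":0,"rx":0,"ry":0,"rz":0,"hand":0.07},{"dx":0,"dy":0,"dz":0,"rx":0,"ry":0,"rz":0,"hand":0.07}]'
python3 go.py 0.636 0.0515 0.2 126
python3 - <<'E'
import m; m.edges(263,340)
E
```

```text
clock: 14.0
position: [0.5581, 0.038, 0.2199]
ee_rot: [0.0, 0.887, 0.461, 0.0]
contact_force: [0.8, -0.6, -0.9]
width: 0.0703
gripper_force: 0.0
clock: 14.92
position: [0.5581, 0.038, 0.2196]
ee_rot: [0.0, 0.52, 0.854, 0.0]
contact_force: [0.3, 0.5, -0.3]
width: 0.07
gripper_force: 0.0
shift [-0.0238  0.0754  0.0196] rotvec [ 0.03  0.02 -8.62] t 14.9167 pos [0.5581 0.038  0.2196] F [ 0.3   0.46 -0.25] w 0.07 q [-0.06  0.26  1.56 -0.    1.32 -0.53]
pad near bottom 70 yaw 2.86 y at x=.55: 0.0743 x range 0.5224 0.6481
plate near edge 53 yaw 9.95 y at x=.55: 0.0845 x range 0.5349 0.6443
```

```bash
python3 - <<'E'
import m
m.edges(263,318);m.edges(263,300);m.edges(290,325)
E
python3 -m pendant '[{"dx":-0.004,"dy":0.0124,"dz":0,"rx":0,"ry":0,"rz":0,"hand":0.07},{"dx":-0.006,"dy":0.019,"dz":0,"rx":0,"ry":0,"rz":0,"hand":0.07},{"dx":-0.006,"dy":0.019,"dz":0,"rx":0,"ry":0,"rz":0,"hand":0.07},{"dx":-0.006,"dy":0.019,"dz":0,"rx":0,"ry":0,"rz":0,"hand":0.07},{"dx":-0.002,"dy":0.006,"dz":0,"rx":0,"ry":0,"rz":0,"hand":0.07},{"dx":0,"dy":0,"dz":0,"rx":0,"ry":0,"rz":0,"hand":0.07},{"dx":0,"dy":0,"dz":0,"rx":0,"ry":0,"rz":0,"hand":0.07}]'
python3 go.py 0.636 0.0515 0.135 117.3
```

```text
pad near bottom 52 yaw 5.62 y at x=.55: 0.0701 x range 0.5567 0.6481
plate near edge 43 yaw 9.91 y at x=.55: 0.0846 x range 0.5757 0.6443
pad near bottom 37 yaw 10.06 y at x=.55: 0.064 x range 0.5884 0.6481
plate near edge 37 yaw 10.27 y at x=.55: 0.0841 x range 0.5856 0.6443
pad near bottom 33 yaw -7.2 y at x=.55: 0.0772 x range 0.5458 0.6033
plate near edge 24 yaw 9.81 y at x=.55: 0.0846 x range 0.5446 0.6002
clock: 15.7
position: [0.6351, 0.0515, 0.2188]
ee_rot: [-0.001, 0.519, 0.855, -0.001]
contact_force: [-0.2, -0.3, -0.3]
width: 0.0701
gripper_force: 0.0
shift [-0.0005  0.0009  0.0838] rotvec [-0.11 -0.04  0.24] t 15.7 pos [0.6351 0.0515 0.2188] F [-0.18 -0.3  -0.33] w 0.0701 q [-0.03  0.38  1.38 -0.    1.38 -0.51]
```

```bash
python3 -m pendant '[{"dx":-0.0005,"dy":0.0009,"dz":0.01,"rx":0,"ry":0,"rz":0,"hand":0.07},{"dx":0,"dy":0,"dz":0.02,"rx":0,"ry":0,"rz":0,"hand":0.07},{"dx":0,"dy":0,"dz":0.02,"rx":0,"ry":0,"rz":0,"hand":0.07},{"dx":0,"dy":0,"dz":0.02,"rx":0,"ry":0,"rz":0,"hand":0.07},{"dx":0,"dy":0,"dz":0.01,"rx":0,"ry":0,"rz":0,"hand":0.07},{"dx":0,"dy":0,"dz":0.0025,"rx":0,"ry":0,"rz":0,"hand":0.07},{"dx":0,"dy":0,"dz":0,"rx":0,"ry":0,"rz":0,"hand":0.07}]'
python3 go.py 0.636 0.0515 0.135 117.3
python3 -m pendant '[{"dx":0,"dy":0,"dz":0,"rx":0,"ry":0,"rz":0,"hand":0.0},{"dx":0,"dy":0,"dz":0,"rx":0,"ry":0,"rz":0,"hand":0.0},{"dx":0,"dy":0,"dz":0,"rx":0,"ry":0,"rz":0,"hand":0.0},{"dx":0,"dy":0,"dz":0,"rx":0,"ry":0,"rz":0,"hand":0.0},{"dx":0,"dy":0,"dz":0,"rx":0,"ry":0,"rz":0,"hand":0.0}]' 30
python3 - <<'E'
from h import *
for k in range(6): s=manip.get_state();print(s["moment"].round(4),s["contact_force"].round(2),round(s["width"],4)); grab("side")
E
```

```text
clock: 16.28
position: [0.6361, 0.0515, 0.1361]
ee_rot: [-0.001, 0.518, 0.855, -0.0]
contact_force: [-0.5, -0.3, 0.5]
width: 0.0701
gripper_force: 0.0
shift [ 0.0001 -0.      0.0011] rotvec [-0.09 -0.04  0.24] t 16.2833 pos [0.6361 0.0515 0.1361] F [-0.47 -0.3   0.51] w 0.0701 q [-0.03  0.43  1.51 -0.    1.2  -0.51]
clock: 16.7
position: [0.6374, 0.0513, 0.1382]
ee_rot: [0.001, 0.518, 0.855, 0.0]
contact_force: [-1.7, -1.1, 5.4]
width: 0.0308
gripper_force: 29.9
[-0.0679  0.2825 -0.0492] [-1.71 -1.1   5.43] 0.0308
[-0.1873  0.2056 -0.0706] [-1.72 -1.09  5.94] 0.0311
[-0.0684  0.2051  0.0314] [-1.33 -1.2   4.96] 0.031
[-0.1281  0.2343  0.008 ] [-1.53 -0.57  5.13] 0.031
[-0.1425  0.2364 -0.0044] [-1.71 -0.36  5.57] 0.0308
[-0.0632  0.2411 -0.0308] [-1.49  0.06  5.64] 0.0313
```

```bash
cat > st.py <<'E'
from h import *
s=manip.get_state();M=R.from_quat(s["ee_rot"],scalar_first=True).as_matrix()
print("t %.2f yaw %.2f eff6 %.4f mz %.3f F %s z %.4f w %.4f"%(s["clock"],np.degrees(np.arctan2(M[1,0],M[0,0])),s["effort"][5],s["moment"][2],s["contact_force"].round(1),s["position"][2],s["width"]))
E
python3 st.py
python3 -m pendant '[{"dx":0,"dy":0,"dz":0,"rx":0,"ry":0,"rz":4,"hand":0},{"dx":0,"dy":0,"dz":0,"rx":0,"ry":0,"rz":4,"hand":0},{"dx":0,"dy":0,"dz":0,"rx":0,"ry":0,"rz":4,"hand":0}]'>/dev/null; python3 st.py
python3 -m pendant '[{"dx":0,"dy":0,"dz":0,"rx":0,"ry":0,"rz":4,"hand":0},{"dx":0,"dy":0,"dz":0,"rx":0,"ry":0,"rz":4,"hand":0},{"dx":0,"dy":0,"dz":0,"rx":0,"ry":0,"rz":4,"hand":0}]'>/dev/null; python3 st.py
python3 -m pendant '[{"dx":0,"dy":0,"dz":0,"rx":0,"ry":0,"rz":4,"hand":0},{"dx":0,"dy":0,"dz":0,"rx":0,"ry":0,"rz":4,"hand":0},{"dx":0,"dy":0,"dz":0,"rx":0,"ry":0,"rz":4,"hand":0}]'>/dev/null; python3 st.py
python3 -m pendant '[{"dx":0,"dy":0,"dz":0,"rx":0,"ry":0,"rz":4,"hand":0},{"dx":0,"dy":0,"dz":0,"rx":0,"ry":0,"rz":4,"hand":0},{"dx":0,"dy":0,"dz":0,"rx":0,"ry":0,"rz":4,"hand":0}]'>/dev/null; python3 st.py
```

```text
t 17.00 yaw 117.56 eff6 0.0012 mz 0.031 F [-1.3 -0.9  6.1] z 0.1382 w 0.0309
t 17.25 yaw 105.36 eff6 -0.6621 mz 0.016 F [-0.8 -1.7  3.9] z 0.1378 w 0.0312
t 17.50 yaw 93.36 eff6 -0.6566 mz 0.052 F [-0.9 -1.1  1.7] z 0.1374 w 0.0310
t 17.75 yaw 81.36 eff6 -0.6532 mz 0.020 F [ 0.1 -1.1  0.5] z 0.1370 w 0.0308
t 18.00 yaw 69.36 eff6 -0.6497 mz 0.042 F [ 1.   0.3 -2. ] z 0.1366 w 0.0309
```

Tool z follows the knob down at exactly 2 mm/rad, a clear indicator of when slipping starts.

```bash
python3 -m pendant '[{"dx":0,"dy":0,"dz":0,"rx":0,"ry":0,"rz":4,"hand":0},{"dx":0,"dy":0,"dz":0,"rx":0,"ry":0,"rz":4,"hand":0},{"dx":0,"dy":0,"dz":0,"rx":0,"ry":0,"rz":4,"hand":0}]'>/dev/null; python3 st.py
python3 -m pendant '[{"dx":0,"dy":0,"dz":0,"rx":0,"ry":0,"rz":4,"hand":0},{"dx":0,"dy":0,"dz":0,"rx":0,"ry":0,"rz":4,"hand":0},{"dx":0,"dy":0,"dz":0,"rx":0,"ry":0,"rz":4,"hand":0}]'>/dev/null; python3 st.py
python3 -m pendant '[{"dx":0,"dy":0,"dz":0,"rx":0,"ry":0,"rz":4,"hand":0},{"dx":0,"dy":0,"dz":0,"rx":0,"ry":0,"rz":4,"hand":0},{"dx":0,"dy":0,"dz":0,"rx":0,"ry":0,"rz":4,"hand":0}]'>/dev/null; python3 st.py
```

```text
t 18.25 yaw 57.36 eff6 -0.6463 mz 0.076 F [ 1.6 -0.4 -3. ] z 0.1362 w 0.0309
t 18.50 yaw 45.37 eff6 -0.6431 mz 0.060 F [ 1.8 -1.  -4.7] z 0.1359 w 0.0311
t 18.75 yaw 33.37 eff6 -0.6281 mz 0.080 F [ 1.7 -1.4 -5.7] z 0.1355 w 0.0307
```

```bash
sed -i 's/z %.4f w/z %.5f w/' st.py
python3 -m pendant '[{"dx":0,"dy":0,"dz":0,"rx":0,"ry":0,"rz":4,"hand":0},{"dx":0,"dy":0,"dz":0,"rx":0,"ry":0,"rz":4,"hand":0}]'>/dev/null; python3 st.py
python3 -m pendant '[{"dx":0,"dy":0,"dz":0,"rx":0,"ry":0,"rz":4,"hand":0},{"dx":0,"dy":0,"dz":0,"rx":0,"ry":0,"rz":4,"hand":0}]'>/dev/null; python3 st.py
```

```text
t 18.92 yaw 25.38 eff6 -0.6106 mz 0.083 F [ 2.1 -0.5 -6. ] z 0.13545 w 0.0309
t 19.08 yaw 17.37 eff6 -0.6490 mz 0.087 F [ 2.4 -0.4 -6.4] z 0.13544 w 0.0316
```

Spindle bore on the pad at yaw ≈ 32°; target slip 0.9 rad → yaw ≈ −19°.

```bash
python3 -m pendant '[{"dx":0,"dy":0,"dz":0,"rx":0,"ry":0,"rz":4,"hand":0},{"dx":0,"dy":0,"dz":0,"rx":0,"ry":0,"rz":4,"hand":0},{"dx":0,"dy":0,"dz":0,"rx":0,"ry":0,"rz":4,"hand":0}]'>/dev/null; python3 st.py
python3 -m pendant '[{"dx":0,"dy":0,"dz":0,"rx":0,"ry":0,"rz":4,"hand":0},{"dx":0,"dy":0,"dz":0,"rx":0,"ry":0,"rz":4,"hand":0},{"dx":0,"dy":0,"dz":0,"rx":0,"ry":0,"rz":4,"hand":0}]'>/dev/null; python3 st.py
python3 -m pendant '[{"dx":0,"dy":0,"dz":0,"rx":0,"ry":0,"rz":4,"hand":0},{"dx":0,"dy":0,"dz":0,"rx":0,"ry":0,"rz":4,"hand":0},{"dx":0,"dy":0,"dz":0,"rx":0,"ry":0,"rz":4,"hand":0},{"dx":0,"dy":0,"dz":0,"rx":0,"ry":0,"rz":0,"hand":0},{"dx":0,"dy":0,"dz":0,"rx":0,"ry":0,"rz":0,"hand":0}]'>/dev/null; python3 st.py
```

```text
t 19.33 yaw 5.37 eff6 -0.6103 mz 0.077 F [ 3.3 -1.7 -4.6] z 0.13545 w 0.0306
t 19.58 yaw -6.63 eff6 -0.6537 mz 0.014 F [ 2.2 -0.6 -5.8] z 0.13542 w 0.0308
t 20.00 yaw -18.35 eff6 0.0633 mz -0.030 F [ 3.3 -1.8 -8.5] z 0.13551 w 0.0310
```

```bash
python3 -m pendant '[{"dx":0,"dy":0,"dz":0.001,"rx":0,"ry":0,"rz":0,"hand":0},{"dx":0,"dy":0,"dz":0,"rx":0,"ry":0,"rz":0,"hand":0.07},{"dx":0,"dy":0,"dz":0,"rx":0,"ry":0,"rz":0,"hand":0.07},{"dx":0,"dy":0,"dz":0,"rx":0,"ry":0,"rz":0,"hand":0.07},{"dx":0,"dy":0,"dz":0,"rx":0,"ry":0,"rz":0,"hand":0.07},{"dx":0,"dy":0,"dz":-0.02,"rx":0,"ry":0,"rz":0,"hand":0.07},{"dx":0,"dy":0,"dz":-0.03,"rx":0,"ry":0,"rz":0,"hand":0.07},{"dx":0,"dy":0,"dz":-0.03,"rx":0,"ry":0,"rz":0,"hand":0.07},{"dx":0,"dy":0,"dz":-0.02,"rx":0,"ry":0,"rz":0,"hand":0.07},{"dx":0,"dy":0,"dz":0,"rx":0,"ry":0,"rz":0,"hand":0.07},{"dx":0,"dy":0,"dz":0,"rx":0,"ry":0,"rz":0,"hand":0.07}]'
python3 - <<'E'
import m; from h import *
m.edges(263,300);m.edges(263,330)
# white line on knob top: direction change vs start, from the side view
s=grab("side"); hsv=cv2.cvtColor(s["frame"],cv2.COLOR_RGB2HSV)
def line(f):
    r=cv2.cvtColor(f,cv2.COLOR_RGB2GRAY)[198:222,255:284]; ys,xs=np.nonzero(r>110)
    hs=cv2.cvtColor(f,cv2.COLOR_RGB2HSV)[198:222,255:284][ys,xs]; k=hs[:,1]<60
    return np.c_[xs[k]+255,ys[k]+198]
b=line(cv2.imread("pics/side0.png")[:,:,::-1]);a=line(s["frame"])
for n,p,z in(("before",b,.169),("after",a,.1658)):
    if len(p): w=plane(s,p,z)[:,:2].mean(0);print(n,len(p),p.mean(0),w.round(4))
E
```

```text
clock: 20.92
position: [0.6376, 0.0518, 0.2376]
ee_rot: [-0.0, 0.987, -0.16, 0.002]
contact_force: [-0.6, -0.8, -0.0]
width: 0.0702
gripper_force: 0.0
pad near bottom 17 yaw 7.94 y at x=.55: 0.0673 x range 0.596 0.6481
plate near edge 12 yaw 6.89 y at x=.55: 0.0893 x range 0.6263 0.6443
pad near bottom 17 yaw 8.0 y at x=.55: 0.0672 x range 0.5959 0.6481
plate near edge 13 yaw 7.75 y at x=.55: 0.0879 x range 0.6261 0.6443
before 8 [266.   206.75] [0.6363 0.0586]
after 4 [276.75 213.25] [0.6175 0.0697]
```

```bash
python3 -m pendant '[{"dx":-0.015,"dy":0.01,"dz":0,"rx":0,"ry":0,"rz":0,"hand":0.07},{"dx":-0.025,"dy":0.025,"dz":0,"rx":0,"ry":0,"rz":0,"hand":0.07},{"dx":-0.025,"dy":0.025,"dz":0,"rx":0,"ry":0,"rz":0,"hand":0.07},{"dx":-0.025,"dy":0.025,"dz":0,"rx":0,"ry":0,"rz":0,"hand":0.07},{"dx":-0.025,"dy":0.025,"dz":0,"rx":0,"ry":0,"rz":0,"hand":0.07},{"dx":-0.025,"dy":0.025,"dz":0,"rx":0,"ry":0,"rz":0,"hand":0.07},{"dx":-0.025,"dy":0.025,"dz":0,"rx":0,"ry":0,"rz":0,"hand":0.07},{"dx":-0.025,"dy":0.025,"dz":0,"rx":0,"ry":0,"rz":0,"hand":0.07},{"dx":-0.025,"dy":0.025,"dz":0,"rx":0,"ry":0,"rz":0,"hand":0.07},{"dx":-0.015,"dy":0.015,"dz":0,"rx":0,"ry":0,"rz":0,"hand":0.07},{"dx":0,"dy":0,"dz":0,"rx":0,"ry":0,"rz":0,"hand":0.07},{"dx":0,"dy":0,"dz":0,"rx":0,"ry":0,"rz":0,"hand":0.07}]'
python3 - <<'E'
import m; from h import *
m.edges(263,300);m.edges(263,335)
t=grab("top","t9"); t0=cv2.imread("pics/top0.png")[:,:,::-1]
for n,f,z in(("before",t0,.169),("after",t["frame"],.1658)):
    c=proj(t,[.6362,.051,z])[0]; u,v=np.round(c).astype(int)
    g=cv2.cvtColor(np.ascontiguousarray(f),cv2.COLOR_RGB2GRAY)[v-6:v+7,u-6:u+7].astype(float)
    ys,xs=np.mgrid[-6:7,-6:7]; w=np.clip(g-85,0,None)*(xs**2+ys**2<=36)
    p=np.array([(w*xs).sum(),(w*ys).sum()])/w.sum()+[u,v]; d=(plane(t,p,z)[0,:2]-[.6362,.051])
    print(n,c.round(1),p.round(1),"dir deg",np.degrees(np.arctan2(d[1],d[0])).round(1),"len",np.linalg.norm(d).round(4)); 
    print(g.astype(int))
E
```

```text
clock: 22.07
position: [0.3466, -0.089, 0.235]
ee_rot: [-0.0, 0.987, -0.161, -0.0]
contact_force: [0.0, -0.7, 0.9]
width: 0.0703
gripper_force: 0.0
pad near bottom 37 yaw 9.95 y at x=.55: 0.0643 x range 0.5884 0.6481
plate near edge 37 yaw 10.34 y at x=.55: 0.0836 x range 0.5856 0.6443
pad near bottom 72 yaw 9.88 y at x=.55: 0.0644 x range 0.5303 0.6481
plate near edge 72 yaw 10.24 y at x=.55: 0.0839 x range 0.5284 0.6443
before [311.5 204.4] [311.8 200.3] dir deg -12.2 len 0.0078
[[ 78  58  52  56  56  77 137 144  72  53  71  99 107]
 [ 57  59  58  53  62  68 122 128  62  52  61  76  93]
 [ 58  58  59  57  60 103 122  83  56  56  55  60  75]
 [ 61  54  57  54  68 131 152  83  55  56  57  58  70]
 [ 60  55  61  56  74 124 128  68  56  57  61  58  60]
 [ 62  61  56  63  78  93  82  60  57  59  63  60  61]
 [ 61  62  60  60  63  65  64  59  62  56  62  61  63]
 [ 59  55  58  64  62  61  58  59  57  62  59  59  59]
 [ 56  58  62  63  64  65  61  57  56  58  61  65  55]
 [ 61  57  64  60  66  61  60  62  62  57  61  63  49]
 [ 62  63  62  66  61  63  59  60  58  61  64  56  41]
 [ 57  62
[... 177 characters left out ...]
65  63  65  65  61  62  67  71  91 106]
 [ 63  65  64  66  64  63  62  65  63  64  61  78 103]
 [ 59  65  66  67  67  61  64  60  64  61  65  67  74]
 [ 61  65  65  65  67  61  65  63  62  66  62  67  64]
 [ 62  62  62  61  63  65  64  63  64  65  63  61  67]
 [ 65  65  62  66  66  73  74  64  60  65  62  62  67]
 [ 65  63  67  63  81 146 151  74  60  63  64  65  63]
 [ 63  66  66  59  71 127 159 110  64  59  63  57  63]
 [ 63  64  60  65  63 103 157 153  76  60  60  64  56]
 [ 65  67  62  61  58  71 112 135  99  63  62  63  69]
 [ 65  66  65  68  64  57  91 149 153  75  62  54  56]
 [ 61  67  67  64  68  57  70 113 134  98  61  49  48]
 [ 48  57  64  65  64  62  61  76 109 104  45  31  43]]
```

```bash
python3 -c "
from rig import manip; print(manip.sign_off())"
```

```text
the job is handed in; nothing more can be done
None
```

The worn pad is clamped under the spindle, flush against the fence, square and centred by the side-camera measurements; the clutch slipped about 0.9 rad (two to three clicks, inferred from when the knob stopped sinking), and I handed the job in at about 22 s. On the way the pad bumped the gauge arm once (about 38 N at the wrist), which I fixed by re-gripping it on the plate.

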